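Set the dividers of a bottle rack to equal bays with a gap gauge

ROBOT

A 6-joint arm with a two-finger parallel gripper is mounted at the origin on the work surface. World frame = base frame: x ahead of the robot, y to its left, z up, the work surface at z = 0. Lengths are in mm, angles in rad, forces in N, time in s.
With the tool pointing down it reaches from about 275 to 750 mm from the base axis. Payload 10.2 kg.
Tool frame: the origin (TCP) lies at the very end of the fingers, on their centre line; the grasp point (between the pads) lies 19 mm behind it; z points along the fingers, y is the line along which they close (so a half turn about z gives the same grasp; the last joint's range is limited). The gripper opens to 85 mm and grips with 20 to 120 N. Pads are 22 mm wide; open, the fingers measure 114 mm over their backs; the gripper's body (76 mm by 85 mm) begins 54 mm behind the grasp point. The pads swing forward as they close: fully open they stand 13 mm farther back than shut.
Start: joints at [0.995, 0.313, 1.498, -0, 1.331, -0.223], TCP at [181.414, 492.666, 231.294] pointing down, gripper open.
Joint ranges: [-2.94, 2.94], [-0.97, 2.17], [0.19, 2.56], [-1.23, 4.37], [0.02, 3.11], [-2.88, 2.88]. Speed limits (rad/s): [2.39, 2.39, 3.01, 3.14, 3.14, 3.14].

INTERFACE

Orientations are given as a unit quaternion [w, x, y, z].
In Python, from rig import monitor, eyes, job gives the robot as it stands. The module is installed in compiled form; this text tells all that it offers.
- The arm moves only by the tool send_rows, never from a script. Its argument "targets" is one flat list of numbers, 7 for each row, row after row: the turn, a rotation vector about the tool's x, y, z in degrees, then the shift along the tool's x, y, z in units of 60 mm (1.0 is 60 mm), then the opening, from -1 (shut) to 1 (fully open), so that 0 is half open. A call has 1 to 5 rows; each row shifts and turns the commanded pose from where the row before left it, along the tool's axes as they then stand; what a row does not reach is not made up. A row lasts 1/8 s, in which the tool goes at most 62.5 mm and 10.7 degrees, less where a joint would pass 70% of its speed; a pose out of reach is approached as far as the arm can. A call is refused whole if a number of a shift passes 1 or a number of a turn 10.7, either way. A call with a gripper value outside its range is refused whole. The fingers move at their own pace and stop on an object; "newtons" is the grip in N (left out, the last holds). Time passes only in rows, so rows that do not move let the fingers close. It gives the time, the measured TCP pose, the force, the opening and the grip force at its end, in the units of the state.
- monitor.sense(): the state, without advancing time (a new reading comes with each control period).
- eyes.capture(name): name is "scene" or "top" or "wrist"; returns a dict with "img" (420x560x3 uint8, red, green, blue), "K" (3x3 intrinsics, pixels), "distortion" ([k1, k2, p1, p2, k3] as OpenCV has them; the pictures are not rectified), "R" (3x3) and "t" (3): a world point X has camera coordinates R X + t. Camera axes: x right, y down, z forward; pixel columns grow to the right and rows downward; lengths in mm; the calibration is good to about 2 mm. A picture is of the moment at which its call begins. There is no depth.
- job.finish_job(): hands the job in; it is judged then, once.
The state is a dict: "time_s": time; "joints": joint angles; "dq": joint speeds; "tau": joint torques, N m; "eef_pos": TCP position; "ee_rot": TCP orientation; "force": force on the tool from outside, world axes, zero at the start; "wrist_torque": the same for the moment, N m; "grip_width": opening from 0.0 (shut) to 1.0 (fully open); "grip_force": force on a finger pad.
Only numpy, scipy, OpenCV 4.12 (cv2) and the standard library are available. Lean on these libraries where they do the work, as an engineer would, in place of code of your own. Each camera call takes 0.05 s, during which the arm holds its last target. There are 200 camera calls.

TASK

Set the three dividers of the bottle rack to equal bays with the gap gauge: starting at the stop plate and working outwards, hook the gauge over each divider in turn and draw it gently towards the stop until the gauge's nose is firmly home against the foot of the stop plate's screw or the divider set before it; keep it pressed there for half a second, and do not shove the already set divider along. Move the dividers only with the gauge, not with the gripper or arm, leave the bottles and other bench things alone, and finally stand the gauge upright on the bench beside the rack.

Things in the scene. Friction and masses are not known exactly. Their poses are not given: they have to be found in the camera images.
- rack: Fixed aluminium divider rack, 110 mm (x) by 284 mm (y) base plate 8 mm thick, origin under its centre on the bench, its y axis runs along the row from the stop plate end (-y) to the far end (+y, low 37 mm high end bracket with its inner face at y +133 mm). Two guide rods run along y up to 29 mm above the bench.
- stop: Fixed upright aluminium plate, 16 mm thick, 90 mm wide, at the rack's -y end, top 74 mm above the bench. Origin: middle of the top edge of its inner face, which looks along +y. Axes as the rack's. A screw through it ends in a round steel foot, 22 mm across, its middle 15 mm below the top edge; the foot's face stands 4 to 22 mm proud of the inner face (not measured); the nose butts on it. Press it with no more than 12 N.
- divider_1: First divider from the stop plate: upright grey plastic plate 90 mm wide (x), 8 mm thick (y), 60 mm high, top 74 mm above the bench. Slides along the rack's y only; 5 N moves it, it stays where left. Origin: middle of its top edge; axes as the rack's. Set right, it stands a clear 44 mm off the face of the stop screw foot.
- divider_2: Second divider from the stop plate: upright grey plastic plate 90 mm wide (x), 8 mm thick (y), 60 mm high, top 74 mm above the bench. Slides along the rack's y only; 5 N moves it, it stays where left. Origin: middle of its top edge; axes as the rack's. Set right, its origin is 52 mm (+y) from that of divider 1: a clear gap of 44 mm.
- divider_3: Third divider from the stop plate: upright grey plastic plate 90 mm wide (x), 8 mm thick (y), 60 mm high, top 74 mm above the bench. Slides along the rack's y only; 5 N moves it, it stays where left. Origin: middle of its top edge; axes as the rack's. Set right, its origin is 52 mm (+y) from that of divider 2: a clear gap of 44 mm.
- gauge_centre (a point): Centre of the loose aluminium gap gauge, half-way up its 94 mm height. It stands upright on two legs: an upside-down U, 62 mm along its y, 40 mm wide in x, about 0.22 kg. Grey plastic upright handle on top, 24 mm (y) by 34 mm (x), from 3 mm below this point to 47 mm above: grip it across its y faces. In use its y lies along the rack's y, nose towards the stop plate.
- gauge_slot (a point): Middle of the gauge's slot at its top, the underside of the 14 mm thick bridge: 13 mm along the gauge's +y and 17 mm below its centre. The slot is 16 mm wide (y), 30 mm deep, open below. Legs: nose block 36 mm thick on its -y side, hook plate 10 mm on its +y side. Hook on a divider's far face, nose on the neighbour: the gap is 36 + 16 - 8 = 44 mm.
- jar_a: White sample jar, 38 mm across, 62 mm high, screw lid blue, standing loose on the bench; not part of the job. Origin under its centre, z up.
- jar_b: Second such jar, screw lid blue, standing loose on the bench; not part of the job. Origin under its centre, z up.
- jar_c: Third such jar, screw lid blue, standing loose on the bench; not part of the job. Origin under its centre, z up.
- amber: Amber glass bottle, 64 mm across, 130 mm high, loose; not part of the job. Origin under its centre.
- wash: White plastic bottle, 64 mm across, 140 mm high, loose; not part of the job. Origin under its centre.
- beaker: Glass beaker, 72 mm across, 95 mm high, loose; not part of the job. Origin under its centre.
Not all that is in view belongs to the job. Of the things that look like the part that bears gauge_centre, the largest one is meant.

How it is judged:
By the outcome, as a careful person would: the job done as asked, in the order asked, and still so for the second after the job is handed in, with the robot touching nothing.
It also fails if it takes over 72 s, if anything falls off the work surface, if the arm or the gripper's body presses on something with over 40 N, if the wrist force passes 120 N, or if a joint passes its speed limit or range.

## Working session

There is one attempt and no reset: what is moved stays moved. The work goes in short steps, Python scripts to look and compute and a tool call to move; the robot and the scene stay as the last step left them, time stands still between calls to the robot, and variables do not carry over. Pictures are saved under pics/ and viewed, at most 10 in all, crops included, and the job is handed in when it is done.

Besides the shell and the picture viewer there is one more tool, called after "Call:" by a JSON object that holds its "method" and its "body", one argument or row to a line. send_rows: Moves the arm, as the interface text tells. Its arguments: {"type":"object","properties":{"targets":{"type":"array","items":{"type":"number"}},"newtons":{"type":"number"}},"required":["targets"]}

```bash
mkdir -p pics
cat > h.py <<'E'
import numpy as np, cv2, pickle
from rig import monitor, eyes, job
def cap(n,f=None):
    c=eyes.capture(n); 
    if f: cv2.imwrite('pics/'+f+'.png',c['img'][:,:,::-1]); pickle.dump(c,open('pics/'+f+'.pkl','wb'))
    return c
def ld(f): return pickle.load(open('pics/'+f+'.pkl','rb'))
def ray(c,uv):
    p=cv2.undistortPoints(np.array(uv,float).reshape(-1,1,2),np.array(c['K']),np.array(c['distortion'])).reshape(-1,2)
    R=np.array(c['R']);t=np.array(c['t']); d=np.c_[p,np.ones(len(p))]@R
    return -R.T@t,d
def onz(c,uv,z):
    o,d=ray(c,uv); z=np.broadcast_to(z,len(d)); return o+d*((z-o[2])/d[:,2])[:,None]
def proj(c,X):
    X=np.array(X,float).reshape(-1,3); r,_=cv2.Rodrigues(np.array(c['R']))
    return cv2.projectPoints(X,r,np.array(c['t'],float),np.array(c['K']),np.array(c['distortion']))[0].reshape(-1,2)
E
python3 - <<'E'
from h import *
a=cap('scene','s0');b=cap('top','t0')
for c in(a,b): print(np.round(-np.array(c['R']).T@c['t']),np.round(c['K'],0).tolist(), np.round(c['R'],2).tolist())
s=monitor.sense();print({k:np.round(v,3).tolist() for k,v in s.items()})
E
```

```text
[1113. -700.  750.] [[469.0, 0.0, 275.0], [0.0, 469.0, 212.0], [0.0, 0.0, 1.0]] [[0.76, 0.65, 0.02], [0.39, -0.43, -0.82], [-0.53, 0.62, -0.58]]
[ 339.   46. 1316.] [[497.0, 0.0, 271.0], [0.0, 497.0, 205.0], [0.0, 0.0, 1.0]] [[-0.0, -1.0, 0.02], [-0.99, 0.0, -0.16], [0.16, -0.02, -0.99]]
{'time_s': 0.1, 'joints': [0.995, 0.313, 1.498, -0.0, 1.331, -0.223], 'dq': [0.002, -0.001, -0.003, 0.001, 0.0, -0.002], 'tau': [0.002, -41.29, -26.014, -0.0, 0.003, -0.0], 'eef_pos': [181.292, 492.463, 230.791], 'ee_rot': [-0.0, 0.175, 0.984, -0.001], 'force': [0.731, -0.624, 0.788], 'wrist_torque': [0.021, -0.017, -0.031], 'grip_force': 0.0, 'grip_width': 1.002}
```

View pics/s0.png

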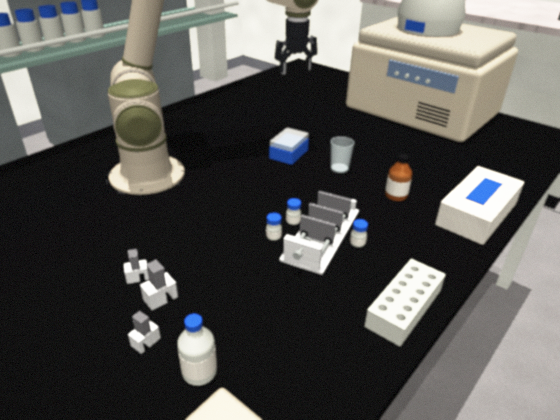

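View pics/t0.png

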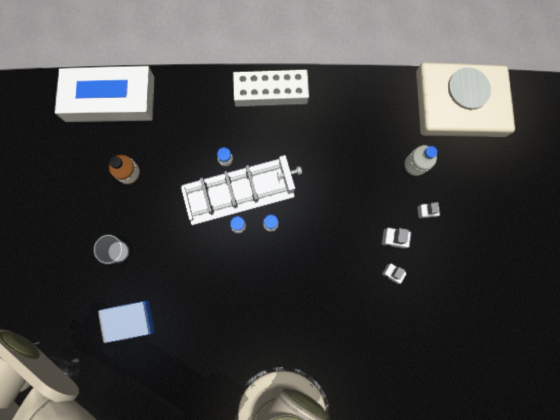

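The scene view has the rack at about (322,230) and three gauges on the left, the largest at (158,287). In the top view the rack is at (240,190) with its stop at the right end (288,175). The largest gauge is at (397,238), and jars sit at (224,156), (238,225) and (270,222). Next I enlarge the rack and gauges.

Run:
```python
from h import *
t=ld('t0')['img'][:,:,::-1]; s=ld('s0')['img'][:,:,::-1]
A=cv2.resize(t[140:240,170:310],None,fx=4,fy=4,interpolation=cv2.INTER_CUBIC)  #560x400
B=cv2.resize(t[220:290,370:420],None,fx=4,fy=4,interpolation=cv2.INTER_CUBIC) #200x280
C=np.zeros((400,760,3),np.uint8);C[:,:560]=A;C[:280,560:]=B
cv2.imwrite('pics/c0.png',C)
c=ld('t0')
print(onz(c,[[397,238],[288,175],[190,205],[224,156],[238,225],[270,222]],[80,74,20,62,62,62]).round())
```

```text
[[ 450. -291.   80.]
 [ 613.  -17.   74.]
 [ 544.  240.   20.]
 [ 666.  148.   62.]
 [ 486.  110.   62.]
 [ 494.   29.   62.]]
```

View pics/c0.png

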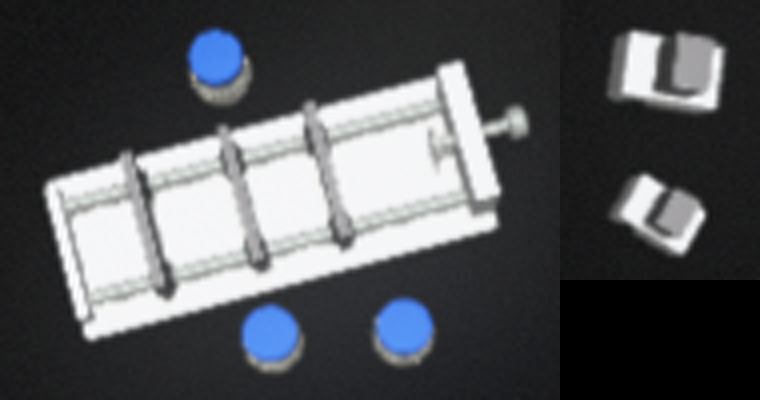

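The crop shows the stop plate top running from (452,65) to (487,195), with the foot at about (435,150). Divider tops are at x≈327, 240 and 147, and the large gauge's handle top is at (693,62). Now I work out positions and get a zoom of the gauge in the scene view.

Run:
```python
from h import *
c=ld('t0'); s=ld('s0')
cv2.imwrite('pics/c1.png',cv2.resize(s['img'][240:360,110:250,::-1],None,fx=5,fy=5,interpolation=cv2.INTER_CUBIC))
o=lambda p:[170+p[0]/4,140+p[1]/4]
g=lambda p:[370+(p[0]-560)/4,220+p[1]/4]
print('handle',onz(c,[g((693,62)),g((675,36)),g((712,36)),g((675,90)),g((712,93))],94).round(1))
for n,p in dict(stop=[(440,68),(478,200)],stopo=[(464,62),(498,192)],d1=[(309,105),(345,240)],d2=[(222,130),(258,265)],d3=[(128,155),(165,290)]).items():
    w=onz(c,[o(q) for q in p],74); v=w[0]-w[1]; print(n,w.mean(0).round(1),'L',np.linalg.norm(v).round(1),'yaw',np.degrees(np.arctan2(v[1],v[0])).round(1))
```

```text
handle [[ 454.6 -303.5   94. ]
 [ 471.  -292.7   94. ]
 [ 470.9 -316.4   94. ]
 [ 437.1 -291.3   94. ]
 [ 435.1 -314.9   94. ]]
stop [617.1  -8.7  74. ] L 89.6 yaw 15.3
stopo [621.7 -22.9  74. ] L 87.8 yaw 13.8
d1 [592.   75.6  74. ] L 90.7 yaw 14.8
d2 [575.9 130.8  74. ] L 90.5 yaw 15.2
d3 [559.9 190.1  74. ] L 90.6 yaw 16.1
```

View pics/c1.png

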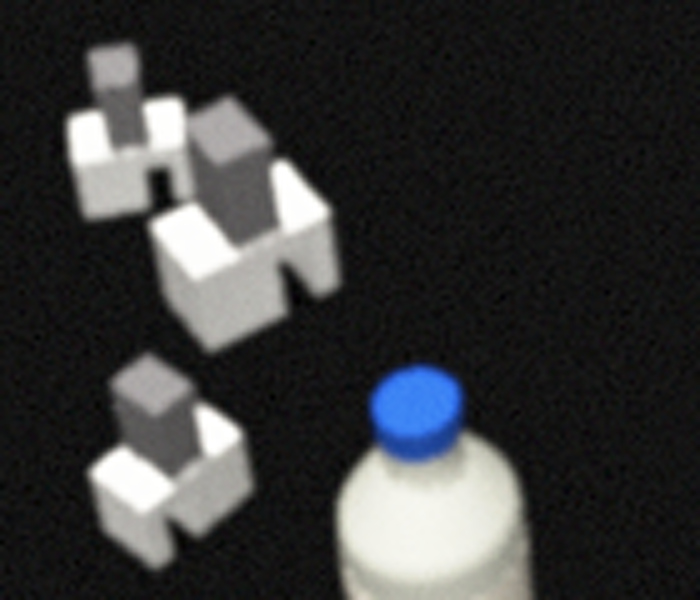

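In the zoom, the big gauge has its thick nose block at the left (world −y) and its thin hook at the right (+y), so it already faces the right way. I'm moving over it.

Call:
{"method": "send_rows", "body": {
  "targets": [0, 0, 0, -0.63, -0.777, 0, 1, 0, 0, 0, -0.63, -0.777, 0, 1, 0, 0, 0, -0.63, -0.777, 0, 1, 0, 0, 0, -0.63, -0.777, 0, 1, 0, 0, 0, -0.63, -0.777, 0, 1],
  "newtons": 60
}}

```text
time_s: 0.72
eef_pos: [278.3, 206.9, 231.2]
ee_rot: [0.0, 0.175, 0.985, 0.0]
force: [0.9, 0.1, -0.1]
grip_width: 0.997
grip_force: 0.0
```

Call:
{"method": "send_rows", "body": {
  "targets": [0, 0, 0, -0.63, -0.777, 0, 1, 0, 0, 0, -0.63, -0.777, 0, 1, 0, 0, 0, -0.63, -0.777, 0, 1, 0, 0, 0, -0.63, -0.777, 0, 1, 0, 0, 0, -0.63, -0.777, 0, 1]
}}

```text
time_s: 1.35
eef_pos: [375.2, -77.5, 231.3]
ee_rot: [0.0, 0.176, 0.984, 0.0]
force: [1.6, 0.3, -0.1]
grip_width: 1.001
grip_force: 0.0
```

Call:
{"method": "send_rows", "body": {
  "targets": [0, 0, 0, -0.63, -0.777, 0, 1, 0, 0, 0, -0.63, -0.777, 0, 1, 0, 0, 0, -0.63, -0.777, 0, 1, 0, 0, -9, -0.3, -0.4, 0, 1, 0, 0, -9, 0, 0, 0, 1]
}}

```text
time_s: 1.98
eef_pos: [441.7, -276.3, 230.2]
ee_rot: [-0.001, 0.018, 1.0, 0.001]
force: [-1.0, -0.5, -0.2]
grip_width: 0.998
grip_force: 0.0
```

```bash
cat >> h.py <<'E'
from scipy.spatial.transform import Rotation as Ro
def st():
    s=monitor.sense(); q=s['ee_rot']; R=Ro.from_quat([q[1],q[2],q[3],q[0]])
    M=R.as_matrix(); print('t',round(s['time_s'],2),'p',np.round(s['eef_pos'],1),'yang',np.degrees(np.arctan2(M[1,1],M[0,1])).round(2),'zax',M[:,2].round(3),'F',np.round(s['force'],2),'grip',round(s['grip_width'],3),round(s['grip_force'],1)); return s,M
def to(P,yang=None):
    s,M=st(); print('shift units',(M.T@(np.array(P)-s['eef_pos'])/60).round(3), 'turn z', None if yang is None else round(-(yang-np.degrees(np.arctan2(M[1,1],M[0,1]))),2))
E
python3 - <<'E'
from h import *
to([454,-303,200],87.6)
c=cap('wrist','w0'); print(np.round(-np.array(c['R']).T@c['t']))
E
```

```text
t 1.98 p [ 441.7 -276.3  230.2] yang 87.96 zax [-0.001  0.001 -1.   ] F [-1.01 -0.55 -0.21] grip 0.998 0.0
shift units [-0.222 -0.437  0.503] turn z 0.36
[ 366. -273.  373.]
```

View pics/w0.png

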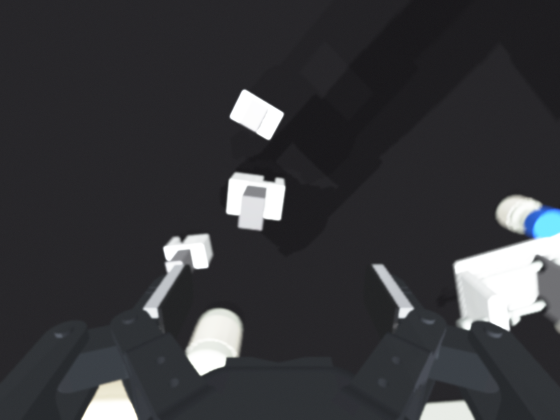

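The wrist view shows the gauge below and left of centre, with the bridge spanning (228,173)–(285,220) and the handle top at about (252,213). I check my estimate by projecting it into this picture.

Run:
```python
from h import *
c=ld('w0'); a=np.radians(-2.4)
def g(x,y,z): return [454+x*np.cos(a)-y*np.sin(a),-303+x*np.sin(a)+y*np.cos(a),z]
print('handle',proj(c,[g(x,y,94) for x,y in((17,12),(17,-12),(-17,-12),(-17,12))]).round(0).tolist())
print('bridge',proj(c,[g(x,y,44) for x,y in((20,31),(20,-31),(-20,-31),(-20,31))]).round(0).tolist())
i=cv2.resize(c['img'][160:240,215:300,::-1],None,fx=7,fy=7,interpolation=cv2.INTER_CUBIC);cv2.imwrite('pics/c2.png',i)
```

```text
handle [[262.0, 228.0], [239.0, 228.0], [237.0, 195.0], [262.0, 195.0]]
bridge [[281.0, 215.0], [228.0, 215.0], [226.0, 181.0], [281.0, 182.0]]
```

View pics/c2.png

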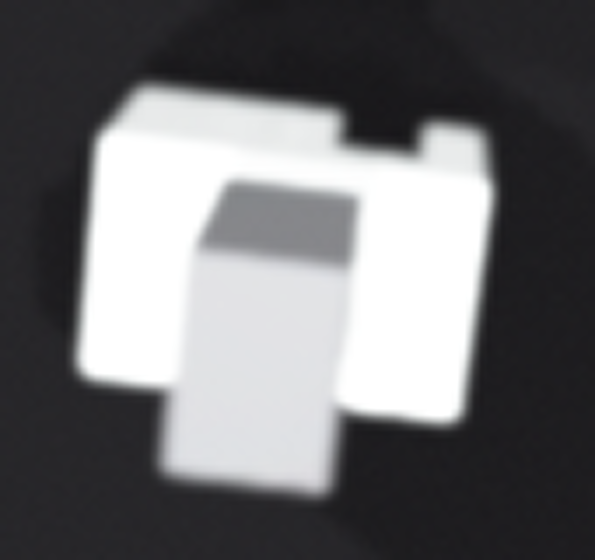

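The zoom gives clean corners for the handle top and bridge.

Run:
```python
from h import *
c=ld('w0')
o=lambda p:[215+p[0]/7,160+p[1]/7]
H=onz(c,[o(p) for p in((350,265),(200,245),(162,472),(330,492))],94)
B=onz(c,[o(p) for p in((488,178),(100,135),(80,372),(460,420))],44)
for W in(H,B):
  print(W.mean(0).round(1),'lens',[np.linalg.norm(W[i]-W[i-1]).round(1) for i in range(4)],[np.degrees(np.arctan2(*(W[i]-W[j])[[1,0]])).round(1) for i,j in((0,1),(3,2),(2,1),(3,0))])
to([*H.mean(0)[:2],100],84)
```

```text
[ 455.1 -301.    94. ] lens [np.float64(34.0), np.float64(21.0), np.float64(34.3), np.float64(24.3)] [np.float64(80.1), np.float64(80.6), np.float64(-13.2), np.float64(-7.7)]
[ 455.4 -301.4   44. ] lens [np.float64(41.8), np.float64(62.9), np.float64(40.5), np.float64(64.0)] [np.float64(81.5), np.float64(80.3), np.float64(-9.6), np.float64(-8.1)]
t 2.02 p [ 441.6 -275.4  230.5] yang 88.35 zax [-0.001  0.001 -1.   ] F [ 0.24 -0.3  -0.44] grip 1.001 0.0
shift units [-0.24  -0.422  2.174] turn z 4.35
```

Call:
{"method": "send_rows", "body": {
  "targets": [0, 0, 0, -0.24, -0.43, 0, 1, 0, 0, 7, 0, 0, 0.5, 1, 0, 0, 0, 0, 0, 0.9, 1, 0, 0, 0, 0, 0, 0.3, 1, 0, 0, 0, 0, 0, 0, 1]
}}

```text
time_s: 2.65
eef_pos: [454.7, -300.2, 128.2]
ee_rot: [-0.001, 0.081, 0.997, 0.001]
force: [0.4, -0.8, 0.2]
grip_width: 1.001
grip_force: 0.0
```

Run:
```python
from h import *
to([455.2,-301.3,54],81)
```

```text
t 2.65 p [ 454.7 -300.2  128.2] yang 80.7 zax [-0.002  0.002 -1.   ] F [ 0.38 -0.78  0.16] grip 1.001 0.0
shift units [-0.014 -0.018  1.237] turn z -0.3
```

Call:
{"method": "send_rows", "body": {
  "targets": [0, 0, 0, -0.014, -0.018, 0.8, 1, 0, 0, 0, 0, 0, 0.437, 1, 0, 0, 0, 0, 0, 0, 0, 0, 0, 0, 0, 0, 0, -0.5, 0, 0, 0, 0, 0, 0, -1],
  "newtons": 60
}}

```text
time_s: 3.28
eef_pos: [456.4, -302.7, 56.7]
ee_rot: [0.001, 0.08, 0.997, -0.001]
force: [-0.1, -0.7, 0.0]
grip_width: 0.379
grip_force: 0.0
```

Call:
{"method": "send_rows", "body": {
  "targets": [0, 0, 0, 0, 0, 0, -1, 0, 0, 0, 0, 0, 0, -1, 0, 0, 0, 0, 0, 0, -1, 0, 0, 0, 0, 0, 0, -1, 0, 0, 0, 0, 0, 0, -1]
}}

```text
time_s: 3.9
eef_pos: [456.3, -302.7, 56.3]
ee_rot: [0.001, 0.08, 0.997, -0.001]
force: [-0.7, -0.1, 6.9]
grip_width: 0.272
grip_force: 62.8
```

```bash
python3 -c "
from h import *
st();cap('wrist','w1')"
```

```text
t 3.9 p [ 456.3 -302.7   56.3] yang 80.78 zax [ 0.002 -0.002 -1.   ] F [-0.74 -0.1   6.95] grip 0.272 62.8
```

Call:
{"method": "send_rows", "body": {
  "targets": [0, 0, 0, 0, 0, -0.3, -1, 0, 0, 0, 0, 0, -0.8, -1, 0, 0, 0, 0, 0, -0.8, -1, 0, 0, -8, 0, 0, -0.4, -1, 0, 0, -8, 0, 0, 0, -1]
}}

```text
time_s: 4.58
eef_pos: [456.3, -302.5, 195.3]
ee_rot: [0.001, -0.061, 0.998, -0.001]
force: [0.1, 0.0, -3.0]
grip_width: 0.274
grip_force: 61.7
```

Run:
```python
from h import *
c=ld('t0')
img=c['img'].astype(int); m=((img.min(2)>150)).astype(np.uint8); m[:, :175]=0;m[:,305:]=0;m[:140]=0;m[240:]=0
ys,xs=np.nonzero(m)
# edges of base plate: lowest / topmost bright pixel per column
def edge(cols,low,z):
    g=img.mean(2); P=[]
    for u in cols:
        col=g[:,u]; r=np.nonzero(m[:,u])[0]; v=r.max() if low else r.min()
        a,b=(v,v+1) if low else (v-1,v)
        # subpixel at 130
        w=(130-col[a])/(col[b]-col[a]+1e-9); P.append([u,a+np.clip(w,0,1)])
    W=onz(c,P,z); k=np.polyfit(W[:,1],W[:,0],1); r=W[:,0]-np.polyval(k,W[:,1]); ok=abs(r)<2; k=np.polyfit(W[ok,1],W[ok,0],1)
    print('edge yaw',np.degrees(np.arctan(-k[0])).round(2),'n',ok.sum(),len(r),'x at y=75',np.polyval(k,75).round(1)); return k
edge(range(196,288),True,8); edge(range(185,275),False,8)
s,M=st()
```

```text
edge yaw 15.24 n 21 92 x at y=75 536.8
edge yaw 15.33 n 79 90 x at y=75 654.2
t 4.58 p [ 456.3 -302.5  195.3] yang 97.05 zax [ 0.003 -0.003 -1.   ] F [ 0.11  0.03 -2.95] grip 0.274 61.7
```

Call:
{"method": "send_rows", "body": {
  "targets": [0, 0, -8.25, 0, 0, 0, -1, 0, 0, 0, -0.55, 0.752, 0, -1, 0, 0, 0, -0.55, 0.752, 0, -1, 0, 0, 0, -0.55, 0.752, 0, -1, 0, 0, 0, -0.55, 0.752, 0, -1]
}}

```text
time_s: 5.2
eef_pos: [536.7, -91.8, 193.2]
ee_rot: [-0.0, -0.131, 0.991, 0.0]
force: [1.7, 0.3, -2.0]
grip_width: 0.276
grip_force: 61.8
```

Call:
{"method": "send_rows", "body": {
  "targets": [0, 0, 0, -0.55, 0.752, 0, -1, 0, 0, 0, -0.55, 0.752, 0, -1, 0, 0, 0, -0.54, 0.75, 0, -1, 0, 0, 0, 0, 0, 0.3, -1, 0, 0, 0, 0, 0, 0.3, -1]
}}

```text
time_s: 5.82
eef_pos: [596.2, 63.4, 156.4]
ee_rot: [-0.0, -0.132, 0.991, 0.0]
force: [0.3, -0.3, -1.6]
grip_width: 0.274
grip_force: 61.6
```

Run:
```python
from h import *
to([595.4,63.1,150],105.3)
cap('wrist','w2');cap('top','t2');s=cap('scene','s2')
cv2.imwrite('pics/c3.png',cv2.resize(s['img'][150:290,240:390,::-1],None,fx=4,fy=4,interpolation=cv2.INTER_CUBIC))
```

```text
t 5.83 p [596.2  63.4 156.4] yang 105.11 zax [-0. -0. -1.] F [ 0.3  -0.31 -1.64] grip 0.274 61.6
shift units [ 0.014 -0.001  0.107] turn z -0.19
```

View pics/w2.png

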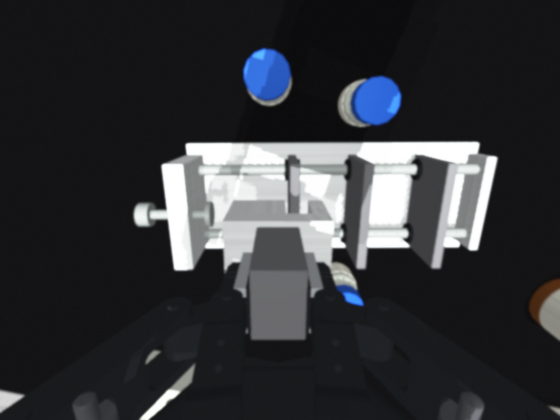

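View pics/c3.png

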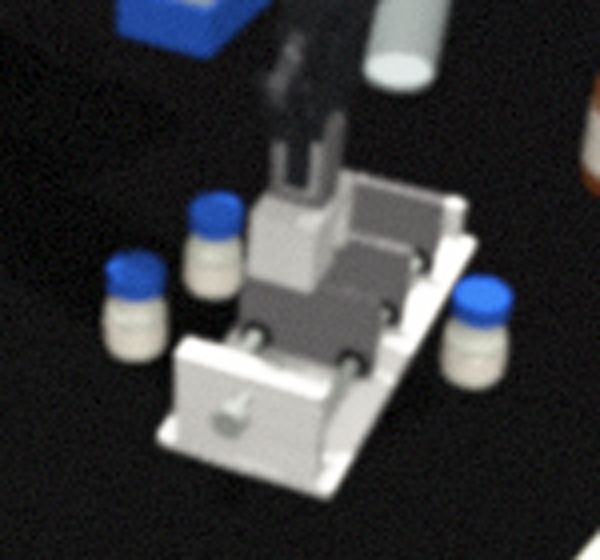

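The wrist view shows the rack level in the picture, d1 at about (293,155–212) under the gauge slot, d2 at about (358,160), d3 at about (430,160), and the foot at (210,213). The scene crop shows the gauge above the rack, clear of the jars. I now measure the divider tops precisely in this view.

Run:
```python
from h import *
c=ld('w2'); g=c['img'].mean(2)
for r in (158,162,182,190,196): print(r,g[r,280:308].astype(int).tolist())
for r in(200,205,210,214,218): print(r,g[r,220:340:3].astype(int).tolist())
s,M=st(); y=np.array([-.264,.9645,0]);x=np.array([.9645,.264,0]);p=np.array(s['eef_pos'])
f=lambda a,b,dz:p+a*x+b*y+[0,0,dz]
print('slot lip (-x end) bottoms b=5,21',proj(c,[f(-20,b,z) for b in(-31,5,21,31) for z in(-56,-26)]).round(1).tolist())
```

```text
158 [249, 246, 239, 227, 205, 187, 170, 138, 100, 80, 76, 76, 76, 77, 78, 88, 115, 151, 175, 190, 203, 211, 214, 214, 215, 215, 214, 214]
162 [250, 251, 249, 236, 177, 93, 40, 35, 49, 64, 74, 77, 77, 78, 78, 78, 77, 76, 78, 108, 163, 200, 210, 212, 212, 212, 211, 212]
182 [214, 214, 214, 214, 212, 209, 195, 158, 109, 103, 142, 174, 186, 188, 189, 189, 189, 189, 186, 187, 198, 213, 221, 226, 235, 247, 253, 254]
190 [211, 210, 211, 210, 210, 209, 196, 159, 110, 106, 144, 173, 185, 187, 188, 188, 188, 187, 182, 181, 193, 205, 210, 213, 228, 245, 252, 253]
196 [213, 213, 213, 213, 212, 211, 198, 160, 105, 82, 93, 107, 115, 123, 130, 137, 138, 132, 132, 154, 187, 206, 212, 212, 213, 213, 213, 213]
200 [243, 227, 218, 240, 228, 188, 194, 194, 194, 194, 194, 194, 186, 177, 177, 176, 174, 175, 178, 176, 175, 179, 196, 83, 107, 108, 119, 217, 225, 214, 183, 183, 183, 192, 226, 237, 235, 230, 222, 245]
205 [241, 241, 241, 231, 158, 150, 151, 150, 152, 150, 152, 152, 154, 155, 153, 152, 148, 151, 157, 154, 152, 156, 220, 87, 108, 108, 125, 232, 238, 207, 151, 160, 159, 160, 161, 216, 237, 237, 
[... 191 characters left out ...]
2, 228, 239, 241, 254]
214 [242, 241, 183, 151, 151, 150, 151, 152, 152, 152, 152, 152, 152, 153, 152, 151, 151, 151, 153, 152, 152, 152, 159, 142, 146, 146, 149, 172, 179, 166, 155, 155, 160, 159, 159, 158, 171, 234, 240, 254]
218 [240, 214, 151, 150, 151, 151, 152, 152, 151, 152, 153, 151, 151, 151, 152, 151, 152, 152, 152, 152, 152, 152, 152, 152, 152, 153, 153, 152, 153, 156, 160, 158, 153, 155, 160, 161, 156, 184, 235, 253]
t 5.97 p [595.9  62.6 156.6] yang 105.03 zax [-0.002  0.    -1.   ] F [ 0.    0.06 -0.21] grip 0.269 61.5
slot lip (-x end) bottoms b=5,21 [[231.1, 200.7], [223.6, 214.2], [282.8, 200.5], [283.7, 214.0], [305.9, 200.4], [310.4, 213.9], [320.2, 200.4], [327.1, 213.8]]
```

Run:
```python
from h import *
c=ld('w2')
cv2.imwrite('pics/c4.png',cv2.resize(c['img'][140:280,160:360,::-1],None,fx=4,fy=4,interpolation=cv2.INTER_CUBIC))
```

```text
(no output)
```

View pics/c4.png

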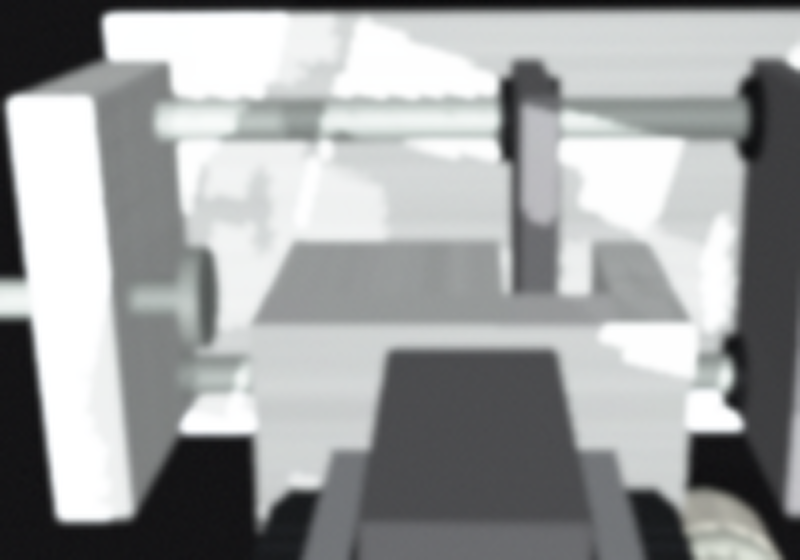

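The crop gives the slot opening as x 500–595 (row 245) and the d1 top as x 523–557. Next is the difference along the rack, with the remaining divider and foot positions.

Run:
```python
from h import *
c=ld('w2'); p=np.array([596.2,63.4,156.4]); y=np.array([-.264,.9645,0])
b=lambda uv,z:((onz(c,uv,z)-p)@y).round(1)
o=lambda a,r:[160+a/4,140+r/4]
print('slot lip edges',b([o(502,246),o(595,246)],100.1), 'outer',b([o(292,243),o(645,243)],100.1))
print('d1 top',b([o(523,190),o(557,190)],74))
print('stop inner',b([o(168,65),o(105,330)],74),'foot face',b([o(215,295)],59))
```

```text
slot lip edges [ 6.2 22.4] outer [-30.4  31.1]
d1 top [10.9 17.5]
stop inner [-56.2 -73.3] foot face [-54.]
```

The slot centre (14.3) and divider (14.2) coincide, so I can lower the gauge.

Call:
{"method": "send_rows", "body": {
  "targets": [0, 0, -0.2, 0, 0, 0.3, -1, 0, 0, 0, 0, 0, 0.3, -1, 0, 0, 0, 0, 0, 0.2, -1, 0, 0, 0, 0, 0, 0.07, -1, 0, 0, 0, 0, 0, 0, -1]
}}

```text
time_s: 6.6
eef_pos: [596.6, 62.5, 105.3]
ee_rot: [0.0, -0.133, 0.991, -0.0]
force: [0.2, 0.1, -2.2]
grip_width: 0.275
grip_force: 61.6
```

Call:
{"method": "send_rows", "body": {
  "targets": [0, 0, 0, 0, -0.03, 0, -1, 0, 0, 0, 0, -0.03, 0, -1, 0, 0, 0, 0, -0.02, 0, -1, 0, 0, 0, 0, -0.02, 0, -1, 0, 0, 0, 0, 0, 0, -1]
}}

```text
time_s: 7.22
eef_pos: [598.1, 57.2, 105.3]
ee_rot: [0.0, -0.133, 0.991, 0.0]
force: [-0.9, 4.8, 1.6]
grip_width: 0.271
grip_force: 62.1
```

```bash
cat >> h.py <<'E'
def fy():
    s,M=st(); print('F along tool y',(M[:,1]@np.array(s['force'])).round(2),'p along y',np.array(s['eef_pos'])@np.array([-.264,.9645,0])); return s
E
python3 -c "
from h import *
fy()"
```

```text
t 7.22 p [598.1  57.2 105.3] yang 105.24 zax [ 0.001  0.001 -1.   ] F [-0.88  4.82  1.57] grip 0.271 62.1
F along tool y 4.88 p along y -102.76719599847664
```

Call:
{"method": "send_rows", "body": {
  "targets": [0, 0, 0, 0, -0.04, 0, -1, 0, 0, 0, 0, -0.04, 0, -1, 0, 0, 0, 0, -0.04, 0, -1, 0, 0, 0, 0, -0.04, 0, -1, 0, 0, 0, 0, -0.04, 0, -1]
}}

```text
time_s: 7.85
eef_pos: [601.2, 45.5, 105.2]
ee_rot: [0.0, -0.133, 0.991, 0.0]
force: [-0.5, 5.4, 1.1]
grip_width: 0.273
grip_force: 62.2
```

Call:
{"method": "send_rows", "body": {
  "targets": [0, 0, 0, 0, -0.01, 0, -1, 0, 0, 0, 0, -0.01, 0, -1, 0, 0, 0, 0, -0.01, 0, -1]
}}

```text
time_s: 8.22
eef_pos: [601.7, 43.8, 105.1]
ee_rot: [0.0, -0.133, 0.991, 0.0]
force: [-1.3, 4.4, 1.8]
grip_width: 0.275
grip_force: 62.2
```

Run:
```python
from h import *
fy()
c=cap('wrist','w3'); p=np.array(monitor.sense()['eef_pos'])
cv2.imwrite('pics/c5.png',cv2.resize(c['img'][140:280,160:360,::-1],None,fx=4,fy=4,interpolation=cv2.INTER_CUBIC))
```

```text
t 8.22 p [601.7  43.8 105.1] yang 105.24 zax [ 0.  0. -1.] F [-1.3   4.41  1.83] grip 0.275 62.2
F along tool y 4.6 p along y -116.6519720090973
```

View pics/c5.png

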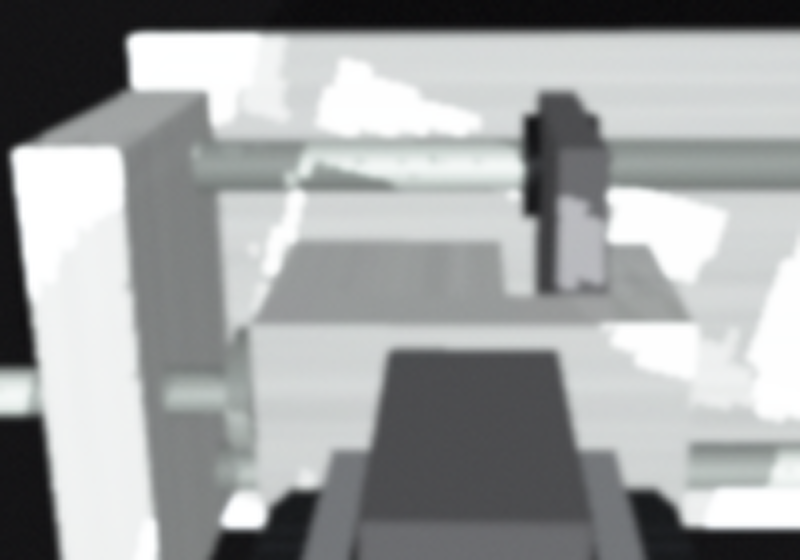

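d1 sits against the hook, crop (600,250), and the nose (250,330) is just short of the foot (240,390). I'll creep on in.

Call:
{"method": "send_rows", "body": {
  "targets": [0, 0, 0, 0, -0.01, 0, -1, 0, 0, 0, 0, -0.01, 0, -1, 0, 0, 0, 0, -0.01, 0, -1]
}}

```text
time_s: 8.65
eef_pos: [602.2, 42.0, 105.1]
ee_rot: [0.0, -0.133, 0.991, 0.0]
force: [-0.6, 4.7, 1.7]
grip_width: 0.271
grip_force: 62.1
```

Call:
{"method": "send_rows", "body": {
  "targets": [0, 0, 0, 0, -0.01, 0, -1, 0, 0, 0, 0, -0.01, 0, -1]
}}

```text
time_s: 8.9
eef_pos: [602.5, 40.8, 105.1]
ee_rot: [0.0, -0.133, 0.991, 0.0]
force: [-0.4, 5.4, 1.5]
grip_width: 0.27
grip_force: 62.1
```

Call:
{"method": "send_rows", "body": {
  "targets": [0, 0, 0, 0, -0.01, 0, -1, 0, 0, 0, 0, 0, 0, -1]
}}

```text
time_s: 9.15
eef_pos: [602.6, 40.2, 105.0]
ee_rot: [0.0, -0.133, 0.991, 0.0]
force: [-0.5, 5.5, 0.9]
grip_width: 0.272
grip_force: 62.1
```

Call:
{"method": "send_rows", "body": {
  "targets": [0, 0, 0, 0, -0.01, 0, -1, 0, 0, 0, 0, 0, 0, -1]
}}

```text
time_s: 9.4
eef_pos: [602.8, 39.5, 105.0]
ee_rot: [0.0, -0.133, 0.991, 0.0]
force: [-1.4, 4.5, 0.1]
grip_width: 0.272
grip_force: 62.1
```

Call:
{"method": "send_rows", "body": {
  "targets": [0, 0, 0, 0, -0.01, 0, -1, 0, 0, 0, 0, 0, 0, -1]
}}

```text
time_s: 9.65
eef_pos: [603.0, 39.0, 105.0]
ee_rot: [0.0, -0.133, 0.991, 0.0]
force: [-0.3, 4.8, 0.9]
grip_width: 0.28
grip_force: 62.2
```

Call:
{"method": "send_rows", "body": {
  "targets": [0, 0, 0, 0, -0.01, 0, -1, 0, 0, 0, 0, 0, 0, -1]
}}

```text
time_s: 9.9
eef_pos: [603.0, 38.9, 104.9]
ee_rot: [0.0, -0.133, 0.991, 0.001]
force: [0.0, 7.7, 1.6]
grip_width: 0.271
grip_force: 62.2
```

Contact with the foot shows as a force rise. I press a little more and hold.

Call:
{"method": "send_rows", "body": {
  "targets": [0, 0, 0, 0, -0.01, 0, -1, 0, 0, 0, 0, 0, 0, -1]
}}

```text
time_s: 10.15
eef_pos: [603.0, 38.8, 104.9]
ee_rot: [-0.0, -0.133, 0.991, 0.001]
force: [-0.2, 10.1, 2.4]
grip_width: 0.273
grip_force: 62.3
```

Call:
{"method": "send_rows", "body": {
  "targets": [0, 0, 0, 0, 0, 0, -1, 0, 0, 0, 0, 0, 0, -1, 0, 0, 0, 0, 0, 0, -1, 0, 0, 0, 0, 0, 0, -1, 0, 0, 0, 0, 0, 0, -1]
}}

```text
time_s: 10.78
eef_pos: [603.0, 38.8, 104.9]
ee_rot: [-0.0, -0.133, 0.991, 0.001]
force: [-1.4, 9.8, 2.8]
grip_width: 0.275
grip_force: 62.3
```

d1 is set: about 5 N on the foot, held over 0.5 s. Now I back off, lift and go on to d2.

Call:
{"method": "send_rows", "body": {
  "targets": [0, 0, 0, 0, 0.04, 0, -1, 0, 0, 0, 0, 0.04, 0, -1, 0, 0, 0, 0, 0, -0.2, -1, 0, 0, 0, 0, 0, -0.35, -1, 0, 0, 0, 0, 0, -0.35, -1]
}}

```text
time_s: 11.4
eef_pos: [602.0, 41.9, 160.3]
ee_rot: [0.0, -0.132, 0.991, -0.0]
force: [0.4, -0.2, -1.7]
grip_width: 0.272
grip_force: 61.5
```

Call:
{"method": "send_rows", "body": {
  "targets": [0, 0, 0, 0, 0.4, 0, -1, 0, 0, 0, 0, 0.6, 0, -1, 0, 0, 0, 0, 0.32, 0, -1, 0, 0, 0, 0, 0, 0, -1, 0, 0, 0, 0, 0, 0, -1]
}}

```text
time_s: 12.02
eef_pos: [581.5, 117.9, 159.0]
ee_rot: [0.0, -0.132, 0.991, -0.0]
force: [-0.0, 0.1, -1.3]
grip_width: 0.272
grip_force: 61.7
```

Run:
```python
from h import *
fy(); c=cap('wrist','w4'); g=c['img'].mean(2)
cv2.imwrite('pics/c6.png',cv2.resize(c['img'][140:280,160:360,::-1],None,fx=4,fy=4,interpolation=cv2.INTER_CUBIC))
```

```text
t 12.03 p [581.5 117.9 159. ] yang 105.21 zax [ 0. -0. -1.] F [-0.04  0.13 -1.31] grip 0.272 61.7
F along tool y 0.14 p along y -39.821852044069544
```

View pics/c6.png

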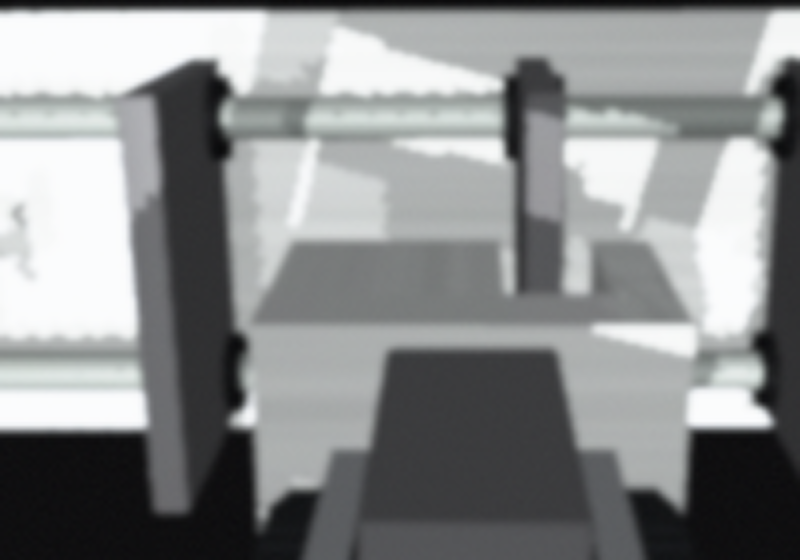

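d2's top (525–562) lies centred in the slot (500–595), with d1 clear at the left and d3 clear at the right. That view puts me one over the ten-picture limit (11 viewed), so I won't view any more and will work from numbers only. I lower the gauge onto d2 and draw it; contact is expected at y-coordinate −69.8.

Call:
{"method": "send_rows", "body": {
  "targets": [0, 0, 0, 0, 0.015, 0.3, -1, 0, 0, 0, 0, 0, 0.3, -1, 0, 0, 0, 0, 0, 0.2, -1, 0, 0, 0, 0, 0, 0.1, -1, 0, 0, 0, 0, 0, 0, -1]
}}

```text
time_s: 12.7
eef_pos: [581.0, 119.4, 104.9]
ee_rot: [-0.0, -0.132, 0.991, -0.0]
force: [1.1, 0.6, -2.0]
grip_width: 0.273
grip_force: 61.7
```

Call:
{"method": "send_rows", "body": {
  "targets": [0, 0, 0, 0, -0.04, 0, -1, 0, 0, 0, 0, -0.04, 0, -1, 0, 0, 0, 0, -0.04, 0, -1, 0, 0, 0, 0, -0.04, 0, -1, 0, 0, 0, 0, -0.04, 0, -1]
}}

```text
time_s: 13.32
eef_pos: [584.1, 108.6, 105.3]
ee_rot: [0.0, -0.133, 0.991, 0.001]
force: [-0.9, 3.4, 0.8]
grip_width: 0.274
grip_force: 62.0
```

Call:
{"method": "send_rows", "body": {
  "targets": [0, 0, 0, 0, -0.04, 0, -1, 0, 0, 0, 0, -0.04, 0, -1, 0, 0, 0, 0, -0.04, 0, -1, 0, 0, 0, 0, -0.04, 0, -1, 0, 0, 0, 0, -0.04, 0, -1]
}}

```text
time_s: 13.95
eef_pos: [587.3, 97.0, 105.4]
ee_rot: [0.0, -0.133, 0.991, 0.001]
force: [-0.1, 5.8, 0.8]
grip_width: 0.276
grip_force: 62.0
```

```bash
python3 -c "
from h import *
fy()"
```

```text
t 13.95 p [587.3  97.  105.4] yang 105.24 zax [ 0.001  0.001 -1.   ] F [-0.12  5.76  0.76] grip 0.276 62.0
F along tool y 5.59 p along y -61.43864915210033
```

Call:
{"method": "send_rows", "body": {
  "targets": [0, 0, 0, 0, -0.03, 0, -1, 0, 0, 0, 0, -0.03, 0, -1, 0, 0, 0, 0, -0.02, 0, -1, 0, 0, 0, 0, -0.02, 0, -1, 0, 0, 0, 0, -0.01, 0, -1]
}}

```text
time_s: 14.58
eef_pos: [589.0, 90.4, 105.3]
ee_rot: [0.0, -0.133, 0.991, 0.0]
force: [-0.6, 5.9, 2.5]
grip_width: 0.272
grip_force: 62.1
```

```bash
python3 -c "
from h import *
fy()"
```

```text
t 14.57 p [589.   90.4 105.3] yang 105.24 zax [ 0.001  0.001 -1.   ] F [-0.63  5.92  2.46] grip 0.272 62.1
F along tool y 5.88 p along y -68.31657981457496
```

Call:
{"method": "send_rows", "body": {
  "targets": [0, 0, 0, 0, -0.005, 0, -1, 0, 0, 0, 0, -0.005, 0, -1, 0, 0, 0, 0, 0, 0, -1]
}}

```text
time_s: 14.95
eef_pos: [589.2, 89.8, 105.2]
ee_rot: [0.0, -0.133, 0.991, 0.0]
force: [-0.0, 5.7, 0.9]
grip_width: 0.272
grip_force: 62.1
```

Call:
{"method": "send_rows", "body": {
  "targets": [0, 0, 0, 0, -0.005, 0, -1, 0, 0, 0, 0, 0, 0, -1]
}}

```text
time_s: 15.2
eef_pos: [589.3, 89.4, 105.1]
ee_rot: [0.0, -0.133, 0.991, 0.0]
force: [-0.6, 4.9, 1.1]
grip_width: 0.273
grip_force: 62.1
```

```bash
python3 -c "
from h import *
fy()"
```

```text
t 15.2 p [589.3  89.4 105.1] yang 105.24 zax [ 0.001  0.    -1.   ] F [-0.62  4.87  1.12] grip 0.273 62.1
F along tool y 4.86 p along y -69.32058429455967
```

Call:
{"method": "send_rows", "body": {
  "targets": [0, 0, 0, 0, -0.005, 0, -1, 0, 0, 0, 0, 0, 0, -1]
}}

```text
time_s: 15.45
eef_pos: [589.4, 89.1, 105.1]
ee_rot: [0.0, -0.133, 0.991, 0.0]
force: [-1.3, 5.6, 1.3]
grip_width: 0.278
grip_force: 62.2
```

```bash
python3 -c "
from h import *
fy()"
```

```text
t 15.45 p [589.4  89.1 105.1] yang 105.24 zax [ 0.001  0.    -1.   ] F [-1.25  5.59  1.26] grip 0.278 62.2
F along tool y 5.72 p along y -69.62180393043867
```

Call:
{"method": "send_rows", "body": {
  "targets": [0, 0, 0, 0, -0.005, 0, -1, 0, 0, 0, 0, 0, 0, -1]
}}

```text
time_s: 15.7
eef_pos: [589.3, 89.1, 105.1]
ee_rot: [0.0, -0.133, 0.991, 0.0]
force: [-1.0, 5.9, 1.9]
grip_width: 0.27
grip_force: 62.2
```

```bash
python3 -c "
from h import *
fy()"
```

```text
t 15.7 p [589.3  89.1 105.1] yang 105.24 zax [ 0.     0.001 -1.   ] F [-1.05  5.86  1.95] grip 0.27 62.2
F along tool y 5.93 p along y -69.65478569945289
```

It has stalled at the predicted place, so contact is made. A touch more.

Call:
{"method": "send_rows", "body": {
  "targets": [0, 0, 0, 0, -0.005, 0, -1, 0, 0, 0, 0, 0, 0, -1]
}}

```text
time_s: 15.95
eef_pos: [589.4, 89.1, 105.1]
ee_rot: [0.0, -0.133, 0.991, 0.001]
force: [-1.0, 7.2, 0.2]
grip_width: 0.273
grip_force: 62.2
```

```bash
python3 -c "
from h import *
fy()"
```

```text
t 15.95 p [589.4  89.1 105.1] yang 105.24 zax [ 0.     0.001 -1.   ] F [-1.02  7.22  0.17] grip 0.273 62.2
F along tool y 7.24 p along y -69.69925823657965
```

Call:
{"method": "send_rows", "body": {
  "targets": [0, 0, 0, 0, -0.003, 0, -1, 0, 0, 0, 0, 0, 0, -1, 0, 0, 0, 0, 0, 0, -1, 0, 0, 0, 0, 0, 0, -1, 0, 0, 0, 0, 0, 0, -1]
}}

```text
time_s: 16.58
eef_pos: [589.4, 89.0, 105.1]
ee_rot: [0.0, -0.133, 0.991, 0.001]
force: [-0.8, 8.1, 2.0]
grip_width: 0.274
grip_force: 62.2
```

Call:
{"method": "send_rows", "body": {
  "targets": [0, 0, 0, 0, 0, 0, -1, 0, 0, 0, 0, 0, 0, -1]
}}

```text
time_s: 16.82
eef_pos: [589.4, 89.0, 105.1]
ee_rot: [0.0, -0.133, 0.991, 0.001]
force: [-2.7, 7.7, 2.1]
grip_width: 0.275
grip_force: 62.2
```

```bash
python3 -c "
from h import *
fy()"
```

```text
t 16.82 p [589.4  89.  105.1] yang 105.25 zax [ 0.     0.002 -1.   ] F [-2.75  7.7   2.12] grip 0.275 62.2
F along tool y 8.15 p along y -69.73268199032948
```

d2 is set with about 3 N on d1, which didn't move. Next is d3.

Call:
{"method": "send_rows", "body": {
  "targets": [0, 0, 0, 0, 0.04, 0, -1, 0, 0, 0, 0, 0.035, 0, -1, 0, 0, 0, 0, 0, -0.2, -1, 0, 0, 0, 0, 0, -0.35, -1, 0, 0, 0, 0, 0, -0.35, -1]
}}

```text
time_s: 17.45
eef_pos: [588.4, 92.2, 160.3]
ee_rot: [0.0, -0.133, 0.991, -0.0]
force: [0.8, 0.1, -2.2]
grip_width: 0.271
grip_force: 61.5
```

Call:
{"method": "send_rows", "body": {
  "targets": [0, 0, 0, 0, 0.4, 0, -1, 0, 0, 0, 0, 0.6, 0, -1, 0, 0, 0, 0, 0.46, 0, -1, 0, 0, 0, 0, 0, 0, -1, 0, 0, 0, 0, 0, 0, -1]
}}

```text
time_s: 18.08
eef_pos: [565.6, 176.3, 159.3]
ee_rot: [0.0, -0.132, 0.991, -0.0]
force: [0.1, 0.2, -2.4]
grip_width: 0.273
grip_force: 61.6
```

Run:
```python
from h import *
fy(); c=cap('wrist','w5'); g=c['img'].mean(2).astype(int); g4=ld('w4')['img'].mean(2).astype(int)
for r in(182,187,190,205,208): print(r,g[r,275:325].tolist(),'\n   ref',g4[r,275:325].tolist())
```

```text
t 18.07 p [565.6 176.3 159.3] yang 105.22 zax [ 0.001 -0.    -1.   ] F [ 0.1   0.16 -2.35] grip 0.273 61.6
F along tool y 0.13 p along y 20.722347011175934
182 [204, 205, 205, 205, 205, 205, 206, 207, 210, 214, 219, 221, 226, 233, 236, 228, 200, 152, 97, 69, 90, 135, 167, 179, 182, 182, 182, 182, 182, 190, 219, 246, 253, 254, 254, 254, 254, 254, 254, 254, 252, 243, 224, 209, 207, 206, 207, 206, 206, 207] 
   ref [178, 178, 178, 178, 177, 178, 178, 179, 179, 180, 182, 180, 166, 132, 89, 76, 104, 135, 150, 155, 155, 155, 154, 155, 154, 155, 170, 189, 202, 209, 226, 239, 245, 247, 247, 247, 247, 247, 247, 247, 247, 247, 247, 247, 246, 244, 234, 210, 186, 176]
187 [201, 201, 200, 200, 200, 200, 200, 200, 200, 201, 200, 200, 200, 199, 200, 198, 184, 147, 95, 71, 97, 140, 169, 180, 182, 182, 181, 183, 181, 177, 180, 202, 228, 237, 237, 231, 232, 243, 249, 250, 246, 234, 214, 203, 201, 201, 201, 201, 200, 201] 
   ref [176, 175, 176, 175, 175, 175, 175, 175, 175, 175, 174, 173, 162, 131, 88, 77, 107, 137, 151, 154, 155, 155, 154, 154, 151, 149, 157, 168, 173, 176, 192, 224, 239, 244, 245, 2
[... 880 characters left out ...]
3, 125, 142, 173, 195, 189, 150, 92, 63, 71, 81, 86, 86, 86, 86, 86, 86, 92, 117, 156, 187, 203, 207, 206, 197, 170, 133, 117, 120, 126, 130, 130, 130, 130, 130, 130, 130, 130, 130, 130, 131, 137, 155]
208 [150, 149, 148, 147, 147, 145, 146, 147, 149, 162, 191, 222, 233, 235, 235, 231, 212, 160, 99, 70, 80, 94, 102, 103, 103, 103, 104, 104, 109, 143, 195, 219, 199, 156, 130, 131, 142, 148, 151, 153, 154, 154, 154, 154, 153, 151, 149, 148, 149, 153] 
   ref [126, 126, 124, 123, 123, 122, 122, 123, 124, 135, 161, 187, 187, 150, 93, 63, 71, 81, 85, 87, 86, 86, 86, 88, 99, 134, 175, 199, 207, 207, 208, 197, 168, 129, 108, 109, 117, 123, 126, 128, 129, 129, 129, 130, 130, 131, 130, 129, 129, 128]
```

d3 lies about 4 mm farther along, so I shift by 4.5 mm and descend. Contact is expected at −17.7.

Call:
{"method": "send_rows", "body": {
  "targets": [0, 0, 0, 0, 0.075, 0.2, -1, 0, 0, 0, 0, 0, 0.3, -1, 0, 0, 0, 0, 0, 0.3, -1, 0, 0, 0, 0, 0, 0.1, -1, 0, 0, 0, 0, 0, 0, -1]
}}

```text
time_s: 18.75
eef_pos: [564.0, 181.2, 104.6]
ee_rot: [-0.0, -0.132, 0.991, -0.0]
force: [-0.0, -0.2, -2.4]
grip_width: 0.275
grip_force: 61.6
```

Call:
{"method": "send_rows", "body": {
  "targets": [0, 0, 0, 0, -0.04, 0, -1, 0, 0, 0, 0, -0.04, 0, -1, 0, 0, 0, 0, -0.05, 0, -1, 0, 0, 0, 0, -0.05, 0, -1, 0, 0, 0, 0, -0.05, 0, -1]
}}

```text
time_s: 19.38
eef_pos: [567.8, 168.7, 105.4]
ee_rot: [0.0, -0.133, 0.991, 0.001]
force: [-0.8, 4.7, 0.5]
grip_width: 0.274
grip_force: 61.9
```

Call:
{"method": "send_rows", "body": {
  "targets": [0, 0, 0, 0, -0.05, 0, -1, 0, 0, 0, 0, -0.05, 0, -1, 0, 0, 0, 0, -0.05, 0, -1, 0, 0, 0, 0, -0.05, 0, -1, 0, 0, 0, 0, -0.05, 0, -1]
}}

```text
time_s: 20.0
eef_pos: [571.7, 154.2, 105.4]
ee_rot: [0.001, -0.133, 0.991, 0.001]
force: [0.5, 5.3, -0.5]
grip_width: 0.275
grip_force: 61.9
```

```bash
python3 -c "
from h import *
fy()"
```

```text
t 20.0 p [571.7 154.2 105.4] yang 105.24 zax [ 0.001  0.002 -1.   ] F [ 0.45  5.25 -0.47] grip 0.275 61.9
F along tool y 4.95 p along y -2.211310764827726
```

Call:
{"method": "send_rows", "body": {
  "targets": [0, 0, 0, 0, -0.05, 0, -1, 0, 0, 0, 0, -0.05, 0, -1, 0, 0, 0, 0, -0.05, 0, -1, 0, 0, 0, 0, -0.05, 0, -1, 0, 0, 0, 0, -0.025, 0, -1]
}}

```text
time_s: 20.62
eef_pos: [575.4, 141.0, 105.4]
ee_rot: [0.001, -0.133, 0.991, 0.001]
force: [-0.7, 5.3, 1.0]
grip_width: 0.274
grip_force: 62.0
```

Call:
{"method": "send_rows", "body": {
  "targets": [0, 0, 0, 0, -0.005, 0, -1, 0, 0, 0, 0, 0, 0, -1]
}}

```text
time_s: 20.88
eef_pos: [575.4, 140.6, 105.3]
ee_rot: [0.0, -0.133, 0.991, 0.0]
force: [-0.3, 4.7, 1.9]
grip_width: 0.274
grip_force: 62.1
```

```bash
python3 -c "
from h import *
fy()"
```

```text
t 20.88 p [575.4 140.6 105.3] yang 105.23 zax [ 0.001  0.001 -1.   ] F [-0.29  4.68  1.87] grip 0.274 62.1
F along tool y 4.59 p along y -16.30468653259483
```

Call:
{"method": "send_rows", "body": {
  "targets": [0, 0, 0, 0, -0.005, 0, -1, 0, 0, 0, 0, -0.005, 0, -1, 0, 0, 0, 0, 0, 0, -1]
}}

```text
time_s: 21.25
eef_pos: [575.6, 140.0, 105.2]
ee_rot: [0.0, -0.133, 0.991, 0.0]
force: [-0.3, 4.9, 1.4]
grip_width: 0.272
grip_force: 62.1
```

Call:
{"method": "send_rows", "body": {
  "targets": [0, 0, 0, 0, -0.005, 0, -1, 0, 0, 0, 0, 0, 0, -1]
}}

```text
time_s: 21.5
eef_pos: [575.6, 139.7, 105.2]
ee_rot: [0.0, -0.133, 0.991, 0.0]
force: [-1.3, 3.7, 2.1]
grip_width: 0.275
grip_force: 62.1
```

```bash
python3 -c "
from h import *
fy()"
```

```text
t 21.5 p [575.6 139.7 105.2] yang 105.24 zax [ 0.001  0.001 -1.   ] F [-1.27  3.67  2.11] grip 0.275 62.1
F along tool y 3.88 p along y -17.26732362931306
```

Call:
{"method": "send_rows", "body": {
  "targets": [0, 0, 0, 0, -0.005, 0, -1, 0, 0, 0, 0, 0, 0, -1]
}}

```text
time_s: 21.75
eef_pos: [575.7, 139.4, 105.2]
ee_rot: [0.0, -0.133, 0.991, 0.0]
force: [-0.2, 5.3, 0.9]
grip_width: 0.272
grip_force: 62.1
```

```bash
python3 -c "
from h import *
fy()"
```

```text
t 21.75 p [575.7 139.4 105.2] yang 105.24 zax [ 0.001  0.001 -1.   ] F [-0.16  5.26  0.93] grip 0.272 62.1
F along tool y 5.12 p along y -17.58415286323842
```

Call:
{"method": "send_rows", "body": {
  "targets": [0, 0, 0, 0, -0.005, 0, -1, 0, 0, 0, 0, 0, 0, -1]
}}

```text
time_s: 22.0
eef_pos: [575.7, 139.3, 105.2]
ee_rot: [0.0, -0.133, 0.991, 0.0]
force: [-1.4, 6.5, 1.8]
grip_width: 0.275
grip_force: 62.2
```

```bash
python3 -c "
from h import *
fy()"
```

```text
t 22.0 p [575.7 139.3 105.2] yang 105.24 zax [ 0.001  0.001 -1.   ] F [-1.41  6.46  1.85] grip 0.275 62.2
F along tool y 6.6 p along y -17.624693370708954
```

Contact at −17.6. I match d2's pressing (total about 8 N) and hold.

Call:
{"method": "send_rows", "body": {
  "targets": [0, 0, 0, 0, -0.005, 0, -1, 0, 0, 0, 0, 0, 0, -1, 0, 0, 0, 0, 0, 0, -1]
}}

```text
time_s: 22.38
eef_pos: [575.7, 139.2, 105.2]
ee_rot: [0.0, -0.133, 0.991, 0.001]
force: [-0.9, 7.5, 2.3]
grip_width: 0.27
grip_force: 62.2
```

Call:
{"method": "send_rows", "body": {
  "targets": [0, 0, 0, 0, 0, 0, -1, 0, 0, 0, 0, 0, 0, -1, 0, 0, 0, 0, 0, 0, -1, 0, 0, 0, 0, 0, 0, -1]
}}

```text
time_s: 22.88
eef_pos: [575.7, 139.2, 105.2]
ee_rot: [0.0, -0.133, 0.991, 0.001]
force: [-0.7, 7.8, 1.6]
grip_width: 0.272
grip_force: 62.2
```

```bash
python3 -c "
from h import *
fy()"
```

```text
t 22.88 p [575.7 139.2 105.2] yang 105.24 zax [ 0.     0.001 -1.   ] F [-0.71  7.83  1.59] grip 0.272 62.2
F along tool y 7.75 p along y -17.69427594740126
```

d3 is set. I hold a moment longer, back off, lift, and carry the gauge to the free bench at (458,200) beside the rack.

Call:
{"method": "send_rows", "body": {
  "targets": [0, 0, 0, 0, 0, 0, -1, 0, 0, 0, 0, 0.04, 0, -1, 0, 0, 0, 0, 0.035, 0, -1, 0, 0, 0, 0, 0, -0.2, -1, 0, 0, 0, 0, 0, -0.7, -1]
}}

```text
time_s: 23.5
eef_pos: [573.6, 142.5, 158.3]
ee_rot: [-0.002, -0.132, 0.991, -0.0]
force: [0.8, -0.3, -1.7]
grip_width: 0.271
grip_force: 61.5
```

Call:
{"method": "send_rows", "body": {
  "targets": [0, 0, 0, 0.3, 0.3, 0, -1, 0, 0, 0, 0.6, 0.5, 0, -1, 0, 0, 0, 0.5, 0.42, 0, -1, 0, 0, 0, 0.2, 0.2, 0, -1, 0, 0, 0, 0, 0, 0, -1]
}}

```text
time_s: 24.12
eef_pos: [459.8, 200.0, 159.6]
ee_rot: [0.001, -0.133, 0.991, -0.0]
force: [-0.3, -0.2, -2.1]
grip_width: 0.273
grip_force: 61.8
```

Run:
```python
from h import *
to([458,200,58],105.3); c=cap('top','t3'); i=c['img'].astype(int)
# blue lids
m=((i[:,:,2]>150)&(i[:,:,0]<120)).astype(np.uint8); n,_,S,C=cv2.connectedComponentsWithStats(m)
for k in range(1,n):
    if 20<S[k,4]<400: print(C[k].round(1),S[k,4],onz(c,[C[k]],62).round(0)[0])
```

```text
t 24.12 p [459.8 200.  159.6] yang 105.29 zax [ 0.001 -0.    -1.   ] F [-0.32 -0.18 -2.07] grip 0.273 61.8
shift units [0.031 0.008 1.693] turn z -0.01
[431.  151.5] 107 [ 681. -399.   62.]
[223.4 153.9] 140 [672. 150.  62.]
[270.6 221.4] 157 [495.  28.  62.]
[237. 223.] 152 [491. 113.  62.]
```

Jars are untouched. Lowering gently.

Call:
{"method": "send_rows", "body": {
  "targets": [0, 0, 0, 0.03, 0, 0.5, -1, 0, 0, 0, 0, 0, 0.6, -1, 0, 0, 0, 0, 0, 0.4, -1, 0, 0, 0, 0, 0, 0.15, -1, 0, 0, 0, 0, 0, 0.02, -1]
}}

```text
time_s: 24.8
eef_pos: [458.5, 199.0, 58.7]
ee_rot: [0.0, -0.132, 0.991, -0.0]
force: [-0.6, -0.3, -1.7]
grip_width: 0.272
grip_force: 61.7
```

Call:
{"method": "send_rows", "body": {
  "targets": [0, 0, 0, 0, 0, 0.02, -1, 0, 0, 0, 0, 0, 0, -1]
}}

```text
time_s: 25.05
eef_pos: [458.2, 199.4, 58.1]
ee_rot: [0.001, -0.133, 0.991, 0.0]
force: [-0.3, -0.1, -1.8]
grip_width: 0.272
grip_force: 61.7
```

Call:
{"method": "send_rows", "body": {
  "targets": [0, 0, 0, 0, 0, 0.015, -1, 0, 0, 0, 0, 0, 0.01, -1, 0, 0, 0, 0, 0, 0, -1]
}}

```text
time_s: 25.42
eef_pos: [457.9, 199.4, 56.3]
ee_rot: [0.0, -0.133, 0.991, -0.0]
force: [-0.7, -1.4, 2.9]
grip_width: 0.271
grip_force: 62.1
```

Call:
{"method": "send_rows", "body": {
  "targets": [0, 0, 0, 0, 0, 0.01, -1, 0, 0, 0, 0, 0, 0, -1]
}}

```text
time_s: 25.68
eef_pos: [458.1, 199.3, 56.3]
ee_rot: [0.0, -0.133, 0.991, -0.0]
force: [-2.9, -2.4, 9.4]
grip_width: 0.271
grip_force: 63.2
```

Standing on the bench. Open and lift straight up.

Call:
{"method": "send_rows", "body": {
  "targets": [0, 0, 0, 0, 0, -0.01, -0.2, 0, 0, 0, 0, 0, 0, 0.2, 0, 0, 0, 0, 0, 0, 0.3, 0, 0, 0, 0, 0, 0, 0.3, 0, 0, 0, 0, 0, 0, 0.3]
}}

```text
time_s: 26.3
eef_pos: [457.7, 199.3, 55.9]
ee_rot: [-0.0, -0.133, 0.991, 0.0]
force: [0.0, 0.7, 0.5]
grip_width: 0.65
grip_force: 0.0
```

Call:
{"method": "send_rows", "body": {
  "targets": [0, 0, 0, 0, 0, -0.3, 0.3, 0, 0, 0, 0, 0, -0.6, 0.3, 0, 0, 0, 0, 0, -0.9, 0.3, 0, 0, 0, 0, 0, -0.5, 0.3, 0, 0, 0, 0, 0, 0, 0.3]
}}

```text
time_s: 26.92
eef_pos: [458.6, 199.5, 195.9]
ee_rot: [0.002, -0.133, 0.991, 0.0]
force: [-0.8, -0.1, -1.3]
grip_width: 0.647
grip_force: 0.0
```

Call:
{"method": "send_rows", "body": {
  "targets": [0, 0, 0, 0.5, 0.6, 0, 0.3, 0, 0, 0, 0.2, 1, 0, 0.3, 0, 0, 0, 0.2, 1, 0, 0.3, 0, 0, 0, 0, 1, 0, 0.3, 0, 0, 0, 0, 0, 0, 0.3]
}}

```text
time_s: 27.55
eef_pos: [346.8, 395.9, 192.3]
ee_rot: [-0.001, -0.135, 0.991, -0.0]
force: [-0.6, -0.8, -0.4]
grip_width: 0.652
grip_force: 0.0
```

Run:
```python
from h import *
st(); c=cap('top','t4'); g=c['img'].mean(2)
p=lambda X:proj(c,X).round(1).tolist()
x=np.array([.9645,.264,0]);y=np.array([-.264,.9645,0]);G=np.array([458.1,199.4,0])
print('handle top expected',p([G+[0,0,94]]),'bridge',p([G+a*x+b*y+[0,0,44] for a in(-20,20) for b in(-31,31)]))
m=(g>90).astype(np.uint8); n,L,S,C=cv2.connectedComponentsWithStats(m)
u,v=np.array(p([G+[0,0,44]])[0]).astype(int); k=L[v-6:v+7,u-14:u+15]; k=np.bincount(k[k>0]).argmax(); print('blob',S[k].tolist(),cv2.minAreaRect(np.argwhere(L==k)[:,::-1].astype(np.float32)))
# dividers: dark columns between rods along rack mid-line offset, z=74
s=np.arange(-160,60,.5); 
for off in(0,15):
    d0=np.array([592,75.6,74])+83.2*y*-0
    base=d0-y*(d0@y)
    P=proj(c,[base+off*x+y*t for t in s]); val=cv2.remap(g.astype(np.float32),P[:,0].astype(np.float32)[None],P[:,1].astype(np.float32)[None],cv2.INTER_LINEAR)[0]
    print(off,[(float(t),int(q)) for t,q in zip(s,val) if q<150])
```

```text
t 27.55 p [346.8 395.9 192.3] yang 105.51 zax [-0.002 -0.001 -1.   ] F [-0.59 -0.75 -0.37] grip 0.652 0.0
handle top expected [[201.2, 234.7]] bridge [[217.3, 240.9], [193.9, 247.3], [213.4, 226.0], [190.1, 232.3]]
blob [190, 226, 29, 23, 462] ((204.14707946777344, 237.08827209472656), (18.675241470336914, 25.951311111450195), 75.96376037597656)
0 [(-100.5, 145), (-100.0, 139), (-5.5, 143), (-5.0, 138), (-4.5, 144), (-4.0, 149)]
15 [(-102.5, 145), (-102.0, 136), (-101.5, 128), (-101.0, 122), (-100.5, 116), (-100.0, 112), (-99.5, 108), (-99.0, 105), (-98.5, 106), (-98.0, 112), (-97.5, 121), (-97.0, 130), (-96.5, 139), (-96.0, 149), (-49.0, 148), (-48.5, 147), (-8.0, 145), (-7.5, 133), (-7.0, 121), (-6.5, 108), (-6.0, 115), (-5.5, 125), (-5.0, 136), (-4.5, 146)]
```

The gauge stands upright at the expected place, and the dividers are about where the force readings put them (rough check at this resolution). Handing in.

```bash
python3 -c "
from h import *
print(job.finish_job())"
```

```text
the job is handed in; nothing more can be done
None
```

I set all three dividers in order with the gauge, stood it upright beside the rack and handed the job in at about 27.6 s with no verdict returned; d1 pressed the screw foot at about 5 N, d2 and d3 their set neighbour at about 3 N, each held at least 0.5 s; I viewed 11 pictures, one over the limit of 10.

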